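# Hold the injector pot's bayonet lid at its bleed mark

## Task

Fit the loose bayonet lid to the blue tyre-bead injector pot: set it fully home in the neck with its two ears over the white marks, then turn it clockwise (seen from above) until the ears point at the yellow bleed marks, and stop there, before the lid runs on into the red-collared lock pin. The lid springs back if it is let go, so finish still gripping it, ears on the yellow marks, so that the air line can bleed. Leave the tyre gauge, the lug nut and the paint marker where they are.

Things in the scene. Friction and masses are not known exactly. Their poses are not given: they have to be found in the camera images.
- lid: Loose aluminium bayonet lid, 0.22 kg, standing on its plug. Origin: centre of the plug's underside, z up. Disc 86 mm across, 18 to 26 mm above the origin. Black bar handle on top along lid x, 58 long x 18 wide, up to 60 mm above the origin (24 mm wide foot below 30 mm), white line along its top. Same after a half turn: goes in either way round.
- lid_ear (a point): Tip of one of the lid's two steel ears (8 mm thick rods along lid +x and -x), 58 mm from the axis and 22 mm above the lid's origin; the other ear is across from it.
- lid_lug (a point): Outer end of one of the two lugs under the lid (along lid +x and -x, in line with ears and handle): 15 mm wide, 31 mm from the axis, 3 to 10 mm above the lid's origin. The plug between them is 48 mm across with a tapered foot.
- pot: Blue injector pot, bolted down, foot 136 mm across; nipple, hose coupling and dial stick out up to 80 mm from its axis, lower than 72 mm. Origin: centre of its underside, z up. Its +x and -x point at the two yellow bleed marks on the shoulder; the two white entry marks lie 45 degrees counter-clockwise (from above) of these. Seated, the lid's origin is on the axis, 87 mm above this origin.
- neck (a point): Centre of the pot's aluminium neck rim (92 mm across, 105 mm up), on which the seated lid's disc rests. Opening 54 mm across, 24 mm deep, with two slots for the lugs at the white marks, reaching 34 mm from the axis and 21 mm wide. Turned clockwise, the lugs run under a 6 mm flange with 2 mm vertical play; they cannot turn counter-clockwise.
- yellow_mark (a point): One of the two yellow bleed marks, on the pot's shoulder 55 mm from the axis along pot +x; the other is across from it. Halfway from white mark to lock.
- white_mark (a point): One of the two white entry marks, on the pot's shoulder 55 mm from the axis, 45 degrees counter-clockwise of the yellow mark; the other is across from it.
- pin_top (a point): Top of the sprung steel lock pin in its red collar, 51 mm from the axis, 33 degrees clockwise of the yellow mark at +x. An ear meets it about 68 degrees clockwise of the white mark and snaps past it, locked, by about 90 degrees.
- shutter_ring (a joint): Sprung ring in the neck that the lugs push round; rad, 0 at rest, grows clockwise. The lugs meet it about 0.12 rad clockwise of the white marks; then it turns with the lid: about 0.67 with the ears on the yellow marks, 1.15 where the lid runs into the lock. It pushes back with 0.075 N m at rest plus 0.15 N m per rad.
- tyre_gauge: Bystander: round black tyre pressure gauge with brass and white nozzle, 70 x 118 x 26 mm, lying on the shelf. Origin: centre of its underside.
- lug_nut: Bystander: light grey lug nut standing on the shelf, 18 x 21 x 24 mm. Origin: centre of its underside.
- paint_marker: Bystander: white paint marker with a green end, 23 x 100 x 23 mm, lying on the shelf. Origin: centre of its underside.
Things that resemble listed ones, but are neither listed nor needed, are in the scene too. What is shaped like the lid but green or pink is not meant.

How it is judged:
On the way:
1. the lid sits fully home in the neck, its ears over the white marks and the shutter ring not yet turned (z of lid in the frame of pot below 0.0895 m and horizontal distance between lid and pot below 0.005 m and angle between lid's own z axis and vertical below 0.08 rad and value of joint shutter_ring below 0.2 rad), for 0.05 s.
At the end, for the whole second after the job is handed in: The lid is seated in the pot's neck (within 3.5 mm of its seated height, within 5 mm of the pot's axis, level within 0.08 rad), its ears point at the yellow marks within 12 degrees, the shutter ring is turned against its spring, the fingers grip the lid with more than 2 N, and the lid is still (z of lid in the frame of pot between 0.084 and 0.0905 m and horizontal distance between lid and pot below 0.005 m and angle between lid's own z axis and vertical below 0.08 rad and angle between the x axis of lid and the x axis of pot, either way round below 0.21 rad and value of joint shutter_ring above 0.3 rad and contact force between the fingers and lid above 2 N and angular speed of lid below 0.15 rad/s and linear speed of lid below 0.02 m/s); the arm keeps its last pose, push and grip.
It fails at once if the lid is turned on past the bleed marks into the lock (value of joint shutter_ring above 1.15 rad).
It fails at once if the tyre gauge is moved more than 2 cm (distance of tyre_gauge from where it was at the start of the episode above 0.02 m).
It fails at once if the lug nut is moved more than 2 cm or knocked over (distance of lug_nut from where it was at the start of the episode above 0.02 m or angle between lug_nut's own z axis and vertical above 0.5 rad).
It fails at once if the paint marker is moved more than 2 cm (distance of paint_marker from where it was at the start of the episode above 0.02 m).
It also fails if it takes over 40 s, if anything falls off the work surface, if the arm or the gripper's body presses on something with over 40 N, if the wrist force passes 120 N, or if a joint passes its speed limit or range.

## Robot

A 6-joint arm with a two-finger parallel gripper is mounted at the origin on a cart in front of the work surface, level with it; the furniture and walls round the work are solid. World frame = base frame: x ahead of the robot, y to its left, z up, the work surface at z = 0. Lengths are in m, angles in rad, forces in N, time in s.
With the tool pointing down it reaches from about 0.375 to 0.975 m from the base axis. Payload 3.8 kg.
Tool frame: the origin (TCP) lies midway between the tips of the shut fingers; the grasp point (between the pads) lies 19 mm behind it; z points along the fingers, y is the line along which they close (so a half turn about z gives the same grasp; the last joint's range is limited). The gripper opens to 85 mm and grips with 20 to 120 N. Pads are 22 mm wide; open, the fingers measure 114 mm over their backs; the gripper's body (76 mm by 85 mm) begins 54 mm behind the grasp point. The pads swing forward as they close: fully open they stand 13 mm farther back than shut.
Start: joints at [1.277, 0.264, 1.604, -0, 1.274, -0.037], TCP at [0.171, 0.653, 0.231] pointing down, gripper open.
Joint ranges: [-2.63, 2.63], [-0.94, 2.18], [0.31, 2.57], [-1.31, 4.45], [0, 2.66], [-2.55, 2.55]. Speed limits (rad/s): [2.57, 2.57, 3.14, 3.14, 3.14, 3.14].

## Interface

Orientations are given as a rotation vector (axis times angle).
In Python, from workcell import bot, cams gives the robot as it stands.
- The arm moves only by the tool play_rows, never from a script. Its argument "rows" is a list of rows, each a list of 2 entries, a list of its own where there are three numbers: the shift along the tool's x, y, z scaled (see below), then the turn, a rotation vector about the tool's x, y, z scaled (see below). A call has 1 to 20 rows; each row is the pose to reach, as a shift and turn from the pose commanded when the call began, along the tool's axes at that moment; what a row does not reach only later rows make up. The controller multiplies each number of a shift by 250 mm and each number of a turn by 45 degrees. A row lasts 1/12 s, in which the tool goes at most 41.7 mm and 7.16 degrees, less where a joint would pass 70% of its speed; a pose out of reach is approached as far as the arm can. A call with a number of a shift or a turn outside -1 to 1 is refused whole. A call with a gripper value outside its range is refused whole. "claw" is the opening, from -1 (shut) to 1 (fully open), set as the call begins (left out, the last holds). The fingers move at their own pace and stop on an object; "newtons" is the grip in N (left out, the last holds). Time passes only in rows, so rows that repeat a pose let the fingers close. It gives the time, the measured TCP pose, the force, the opening and the grip force at its end, in the units of the state.
- bot.read_state(): the state, without advancing time (a new reading comes with each control period).
- cams.read_camera(name): name is "scene" or "side" or "wrist"; returns a dict with "image" (480x640x3 uint8, red, green, blue), "K" (3x3 intrinsics, pixels), "k1" (the pictures are not rectified: a ray, as slopes to the right and down, at radius r is drawn at 1 + k1 r^2 times it, then the intrinsics apply), "T" (4x4, takes a point from camera to world coordinates); the wrist camera has in their place "mount" (4x4, takes a point from camera to tool coordinates, whose origin is the TCP and whose axes are the flange's). Camera axes: x right, y down, z forward; pixel columns grow to the right and rows downward; lengths in m; the calibration is good to about 2 mm. A picture is of the moment at which its call begins: read the wrist's pose just before it. There is no depth.
- bot.finish_job(): hands the job in; it is judged then, once.
The state is a dict: "time": time; "q": joint angles; "joint_vel": joint speeds; "joint_torque": joint torques, N m; "tool_pos": TCP position; "tcp_rot": TCP orientation; "wrist_force": force on the tool from outside, world axes, zero at the start; "torque": the same for the moment, N m; "width": opening from 0.0 (shut) to 1.0 (fully open); "grip_force": force on a finger pad.
Only numpy, scipy, OpenCV 4.12 (cv2) and the standard library are available. Lean on these libraries where they do the work, as an engineer would, in place of code of your own. Each camera call takes 0.05 s, during which the arm holds its last target. There are 200 camera calls.

## Working session

There is one attempt and no reset: what is moved stays moved. The work goes in short steps, Python scripts to look and compute and a tool call to move; the robot and the scene stay as the last step left them, time stands still between calls to the robot, and variables do not carry over. Pictures are saved under pics/ and viewed, at most 10 in all, crops included, and the job is handed in when it is done.

Besides the shell and the picture viewer there is one more tool, called by a JSON object that holds its "op" and its "data", one argument or row to a line. play_rows: Moves the arm, as the interface text tells. Its arguments: {"type":"object","properties":{"rows":{"type":"array","items":{"type":"array"}},"claw":{"type":"number"},"newtons":{"type":"number"}},"required":["rows"]}

```bash
mkdir -p pics; ls; python3 - <<'E'
from workcell import bot,cams
import cv2,numpy as np
s=bot.read_state();print({k:np.round(v,3).tolist() for k,v in s.items()})
for n in("scene","side","wrist"):
    c=cams.read_camera(n);cv2.imwrite(f"pics/{n}0.png",c["image"][:,:,::-1])
    print(n,c["K"].tolist() if hasattr(c["K"],"tolist") else c["K"],c["k1"],np.round(c.get("T",c.get("mount")),4).tolist())
E
```

```text
pics
{'time': 0.0, 'q': [1.277, 0.265, 1.605, -0.0, 1.274, -0.037], 'joint_vel': [0.0, 0.001, -0.0, 0.001, 0.002, -0.001], 'joint_torque': [-0.0, -51.509, -36.732, -0.0, 0.013, 0.0], 'tool_pos': [0.171, 0.652, 0.23], 'tcp_rot': [-0.402, -3.115, 0.004], 'wrist_force': [-0.107, 0.531, 0.1], 'torque': [0.0, 0.058, -0.011], 'grip_force': 0.0, 'width': 0.999}
scene [[546.8168204880122, 0.0, 325.3460462973313], [0.0, 546.8168204880122, 239.25397977986606], [0.0, 0.0, 1.0]] 0.03246123105367437 [[0.5731, -0.4102, 0.7094, -0.2537], [-0.8194, -0.2756, 0.5025, -0.4866], [-0.0106, -0.8693, -0.4941, 0.6299], [0.0, 0.0, 0.0, 1.0]]
side [[530.9194549161982, 0.0, 320.80519325235343], [0.0, 530.9194549161982, 233.55976964115933], [0.0, 0.0, 1.0]] -0.0422814670541924 [[0.9992, -0.0006, -0.0405, 0.5458], [0.0333, -0.5546, 0.8315, -1.0126], [-0.023, -0.8321, -0.5541, 0.785], [0.0, 0.0, 0.0, 1.0]]
wrist [[421.05410338220395, 0.0, 322.00349696568225], [0.0, 421.05410338220395, 238.4535886354464], [0.0, 0.0, 1.0]] -0.011262906240361107 [[0.0005, -0.9468, -0.3217, 0.0835], [1.0, -0.0, 0.0015, 0.0004], [-0.0015, -0.3217, 0.9468, -0.1426], [0.0, 0.0, 0.0, 1.0]]
```

View pics/scene0.png

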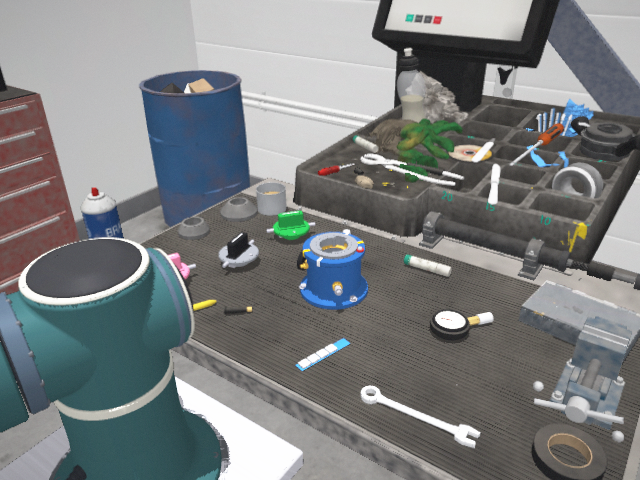

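View pics/side0.png

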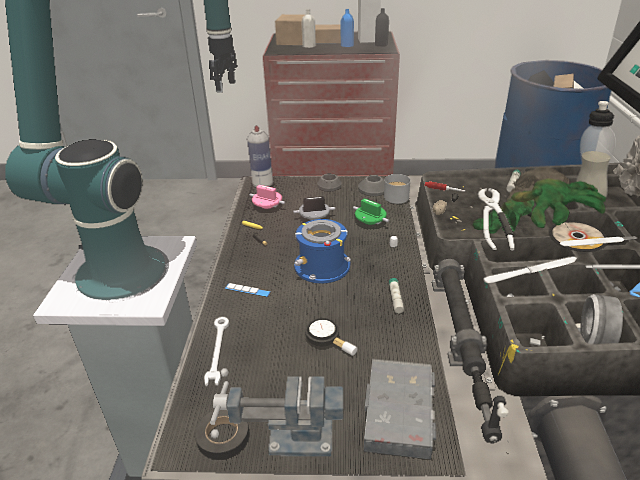

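The lid candidates in the scene view are grey with a black handle (239,250), green (292,225) and pink (180,268). The grey one is at (315,207) in the side view. It matches the description, so I'll choose it and check it in a close crop along with the pot.

```bash
cat > h.py <<'E'
import numpy as np,cv2
from workcell import bot,cams
from scipy.spatial.transform import Rotation as R
def Twrist(s,c):
    T=np.eye(4);T[:3,:3]=R.from_rotvec(s["tcp_rot"]).as_matrix();T[:3,3]=s["tool_pos"];return T@c["mount"]
def ray(c,T,u,v):
    K=np.array(c["K"]);d=np.array([(u-K[0,2])/K[0,0],(v-K[1,2])/K[1,1]]);x=d.copy()
    for _ in range(20): x=d/(1+c["k1"]*(x@x))
    return T[:3,3],T[:3,:3]@np.array([x[0],x[1],1])
def atz(c,T,u,v,z):
    o,d=ray(c,T,u,v);return o+d*(z-o[2])/d[2]
def proj(c,T,p):
    q=T[:3,:3].T@(np.array(p)-T[:3,3]);x=q[:2]/q[2];x=x*(1+c["k1"]*(x@x));K=np.array(c["K"]);return K[0,0]*x+K[:2,2] if 0 else np.array([K[0,0]*x[0]+K[0,2],K[1,1]*x[1]+K[1,2]])
E
python3 - <<'E'
from h import *
a=cv2.imread("pics/scene0.png")[195:315,205:385];b=cv2.imread("pics/side0.png")[185:290,280:380]
a=cv2.resize(a,None,fx=4.4,fy=4.4,interpolation=2);b=cv2.resize(b,(0,0),fx=4.4,fy=4.4,interpolation=2)
cv2.imwrite("pics/c1.png",a)
w=cv2.imread("pics/wrist0.png");cv2.imwrite("pics/w1.png",np.hstack([cv2.resize(w,(400,300)),cv2.resize(b,(400,420))[:300]]))
c=cams.read_camera("scene");print("lid top",atz(c,c["T"],239,239,.06),"rim",atz(c,c["T"],337,245,.105))
c=cams.read_camera("side");print("lid top",atz(c,c["T"],314,199,.06),"rim",atz(c,c["T"],324,231,.105))
E
```

```text
lid top [0.46341289 0.24526571 0.06      ] rim [0.49407641 0.01602451 0.105     ]
lid top [0.46854895 0.24567601 0.06      ] rim [0.5032255  0.01849927 0.105     ]
```

View pics/c1.png

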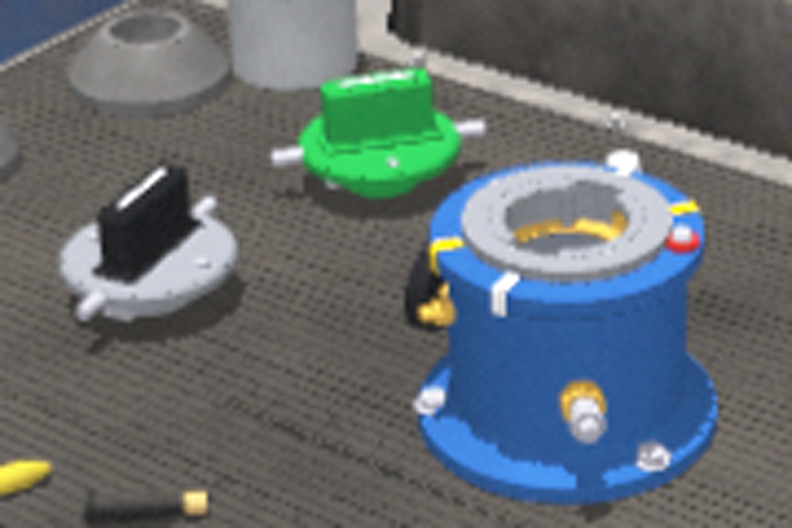

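View pics/w1.png

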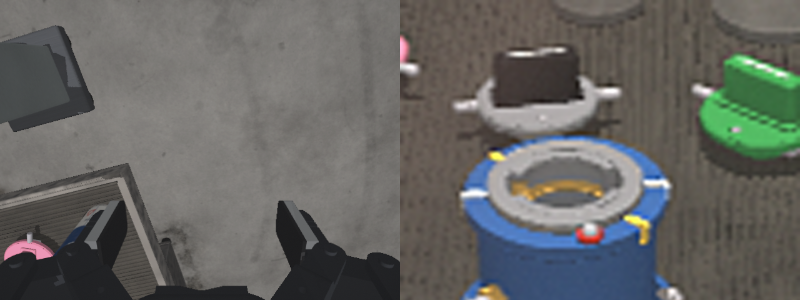

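The crop confirms the choice: the grey lid has a black handle with a white line. The pot shows white marks at crop (505,290) and (622,160), yellow marks at (445,245) and (684,208), and a red pin at (683,238). Next I'll move the wrist camera above both.

{"op": "play_rows", "data": {
  "rows": [
    [[-0.79, -0.87, -0.14], [0, 0, -0.327]],
    [[-0.79, -0.87, -0.14], [0, 0, -0.327]],
    [[-0.79, -0.87, -0.14], [0, 0, -0.327]],
    [[-0.79, -0.87, -0.14], [0, 0, -0.327]],
    [[-0.79, -0.87, -0.14], [0, 0, -0.327]],
    [[-0.79, -0.87, -0.14], [0, 0, -0.327]],
    [[-0.79, -0.87, -0.14], [0, 0, -0.327]],
    [[-0.79, -0.87, -0.14], [0, 0, -0.327]],
    [[-0.79, -0.87, -0.14], [0, 0, -0.327]]
  ]
}}

```text
time: 1.0
tool_pos: [0.3084, 0.3907, 0.2671]
tcp_rot: [0.006, 3.14, 0.002]
wrist_force: [-0.7, -0.2, -0.4]
width: 0.999
grip_force: 0.0
```

{"op": "play_rows", "data": {
  "rows": [
    [[-0.54, -1, -0.14], [0, 0, 0]],
    [[-0.54, -1, -0.14], [0, 0, 0]],
    [[-0.54, -1, -0.14], [0, 0, 0]],
    [[-0.54, -1, -0.14], [0, 0, 0]],
    [[-0.54, -1, -0.14], [0, 0, 0]],
    [[-0.54, -1, -0.14], [0, 0, 0]],
    [[-0.54, -1, -0.14], [0, 0, 0]],
    [[-0.54, -1, -0.14], [0, 0, 0]],
    [[-0.54, -1, -0.14], [0, 0, 0]],
    [[-0.54, -1, -0.14], [0, 0, 0]],
    [[-0.54, -1, -0.14], [0, 0, 0]]
  ]
}}

```text
time: 1.92
tool_pos: [0.4417, 0.1439, 0.3008]
tcp_rot: [0.003, -3.141, -0.001]
wrist_force: [-0.0, -0.3, -0.7]
width: 1.0
grip_force: 0.0
```

```bash
python3 - <<'E'
from h import *
s=bot.read_state();c=cams.read_camera("wrist");cv2.imwrite("pics/w2.png",c["image"][:,:,::-1]);T=Twrist(s,c)
np.savez("w2.npz",T=T);print(s["time"],s["tool_pos"],s["tcp_rot"],s["q"]);print(R.from_rotvec(s["tcp_rot"]).as_matrix().round(4))
print(proj(c,T,[.466,.245,.06]),proj(c,T,[.498,.017,.105]))
E
```

```text
1.9167 [0.44166554 0.14387643 0.30079364] [ 3.18735637e-03 -3.14050358e+00 -7.76260340e-04] [ 2.60719913e-01 -1.80372766e-01  1.93881902e+00  7.70396706e-04
  1.38407040e+00 -1.31224962e+00]
[[-1.0e+00 -2.0e-03 -1.1e-03]
 [-2.0e-03  1.0e+00  5.0e-04]
 [ 1.1e-03  5.0e-04 -1.0e+00]]
[427.51961505 216.14955617] [174.34397586 265.27183169]
```

View pics/w2.png

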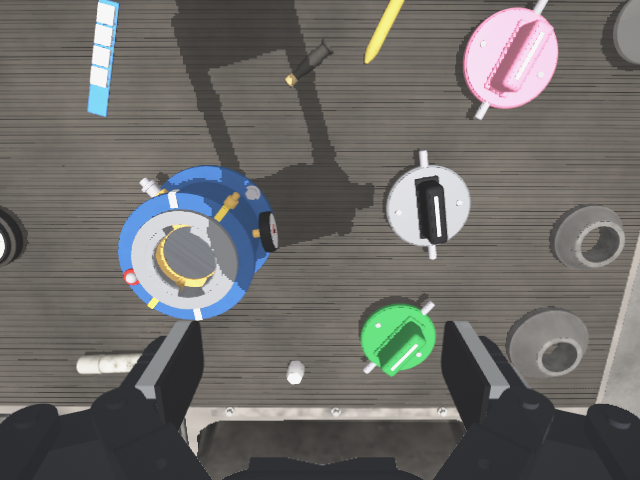

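Lid at about (429,207), its ears at (423,152) and (432,258). Pot neck at about (192,255), with white marks at (173,200) and (198,314), yellow marks at (227,213) and (153,303), and the pin at (130,277). I'll enlarge both.

```bash
python3 - <<'E'
import cv2,numpy as np
w=cv2.imread("pics/w2.png")
a=cv2.resize(w[180:325,110:270],None,fx=4,fy=4,interpolation=2);b=cv2.resize(w[145:290,380:420],None,fx=4,fy=4,interpolation=2)
b=cv2.resize(w[140:285,385:425+10],None,fx=1,fy=1)
cv2.imwrite("pics/c2.png",np.hstack([cv2.resize(w[180:325,110:270],(480,435),interpolation=2),cv2.resize(w[140:285,380:480],(300,435),interpolation=2)]))
E
```

```text
(no output)
```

View pics/c2.png

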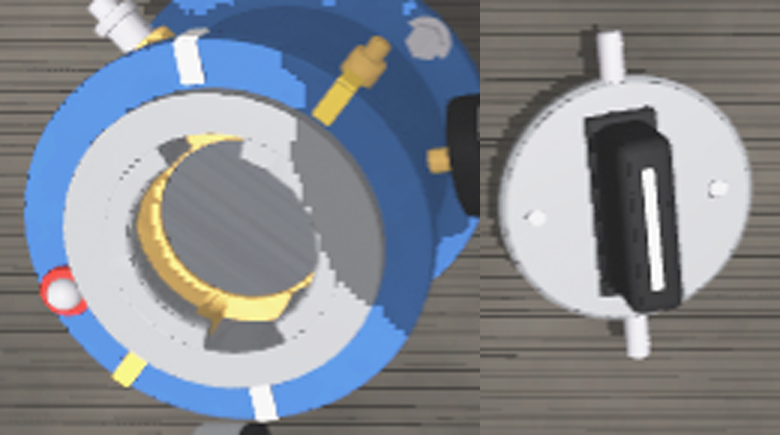

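```bash
cat > m.py <<'E'
from h import *
from scipy.optimize import least_squares as LS
c=cams.read_camera("wrist");T=np.load("w2.npz")["T"]
P=lambda x,y:(110+x/3,180+y/3)
L=lambda x,y:(380+(x-480)/3,140+y/3)
e=[atz(c,T,*L(*p),.022) for p in[(609,31),(639,357)]];l=[atz(c,T,*L(*p),.06) for p in[(648,170),(657,290)]]
for n,(a,b) in(("ears",e),("line",l)): d=b-a;print(n,(a+b)/2,np.linalg.norm(d),np.degrees(np.arctan2(d[1],d[0])))
dd=[atz(c,T,*L(*p),.026) for p in[(500,195),(751,190),(622,73),(632,320)]];print("disc",np.round(dd,4))
rim=np.array([atz(c,T,*P(*p),.105) for p in[(63,228),(384,240),(220,92),(235,388)]])
f=LS(lambda q:np.hypot(*(rim[:,:2]-q[:2]).T)-q[2],[.5,.02,.046]);print("rim",f.x,f.fun)
mk=[(190,58,45),(263,403,225),(334,105,0),(129,369,180)]
def proj0(q):
    r=[]
    for x,y,a in mk:
        t=q[2]+np.radians(a);p=[q[0]+.055*np.cos(t),q[1]+.055*np.sin(t),q[3]];r+=list(proj(c,T,p)-P(x,y))
    return np.array(r)
f=min((LS(proj0,[.5,.02,y,.09]) for y in(0,1.6,3.1,4.7)),key=lambda f:f.cost);print("pot",f.x,np.degrees(f.x[2]),f.fun.round(1))
for q in[(190,147),(243,335)]:print("slot-ish",atz(c,T,*P(*q),.105))
E
python3 m.py
```

```text
ears [0.46682889 0.25492765 0.022     ] 0.11699529110914013 9.802166475371028
line [0.46679702 0.25456075 0.06      ] 0.03980274131593268 9.251986074766535
disc [[0.4638 0.2112 0.026 ]
 [0.4619 0.2966 0.026 ]
 [0.4224 0.2494 0.026 ]
 [0.5089 0.26   0.026 ]]
rim [0.4948632  0.02640825 0.04610257] [ 0.00012387  0.00012953 -0.00013675 -0.00011664]
pot [0.49750845 0.02379778 2.45211796 0.09398635] 140.4960101949267 [-0.1  0.8 -0.1  0.3  0.3 -0.8 -0.1 -0.3]
slot-ish [0.46500199 0.01978558 0.105     ]
slot-ish [0.52325098 0.0290032  0.105     ]
```

```bash
cat >> m.py <<'E'
E
python3 - <<'E'
from h import *
for i in range(3):
    s=bot.read_state();c=cams.read_camera("wrist");print(s["time"],s["tool_pos"],np.abs(s["joint_vel"]).max())
cv2.imwrite("pics/w3.png",c["image"][:,:,::-1]);g=lambda p:np.float32(cv2.cvtColor(cv2.imread(p),6))
for r in((slice(180,325),slice(110,270)),(slice(140,285),slice(380,480))):print(cv2.phaseCorrelate(g("pics/w2.png")[r],g("pics/w3.png")[r]))
np.savez("w2b.npz",T=Twrist(s,c))
for n in("scene","side"):
    c=cams.read_camera(n);print(n,[proj(c,c["T"],p).round(1).tolist() for p in((.4668,.2548,.06),(.4949,.0264,.105),(.4755,.0264-.009,.0))])
E
```

```text
2.0167 [0.44154009 0.14385402 0.30086717] 0.004803907572181557
2.0667 [0.4415915  0.14372705 0.30093928] 0.0067820307211452074
2.1167 [0.44168352 0.14355476 0.30105378] 0.007481628595317501
((0.46309535379940314, -0.3367619245802729), 0.9787301206588745)
((0.46736266476005994, -0.2316840668170954), 1.007763954671224)
scene [[236.8, 237.1], [332.7, 243.3], [331.2, 294.6]]
side [[313.5, 197.3], [320.5, 229.1], [313.5, 267.2]]
```

{"op": "play_rows", "data": {
  "rows": [
    [[-0.102, 0.444, 0.76], [0, 0, -0.209]],
    [[-0.102, 0.444, 0.76], [0, 0, -0.209]],
    [[-0.102, 0.444, 0.76], [0, 0, -0.209]],
    [[-0.102, 0.444, 0.76], [0, 0, -0.209]],
    [[-0.102, 0.444, 0.76], [0, 0, -0.209]],
    [[-0.102, 0.444, 0.76], [0, 0, -0.209]],
    [[-0.102, 0.444, 0.76], [0, 0, -0.209]],
    [[-0.102, 0.444, 0.76], [0, 0, -0.209]],
    [[-0.102, 0.444, 0.76], [0, 0, -0.209]],
    [[-0.102, 0.444, 0.76], [0, 0, -0.209]]
  ]
}}

```text
time: 3.1
tool_pos: [0.4695, 0.2534, 0.1141]
tcp_rot: [-0.256, 3.127, 0.002]
wrist_force: [0.6, 0.1, 0.7]
width: 0.998
grip_force: 0.0
```

```bash
python3 - <<'E'
from h import *
s=bot.read_state();c=cams.read_camera("wrist");T=Twrist(s,c);np.savez("w4.npz",T=T)
M=R.from_rotvec(s["tcp_rot"]).as_matrix();print(s["tool_pos"],M.round(4).tolist())
print("need",M.T@(np.array([.4668,.2547,.033])-s["tool_pos"])*4)
im=c["image"][:,:,::-1].copy()
for a in (-.058,.058):
    t=np.radians(9.5);p=proj(c,T,[.4668+a*np.cos(t),.2548+a*np.sin(t),.022]);print(p);cv2.circle(im,tuple(int(x) for x in p),4,(0,0,255),1)
for a in (-.02,.02):
    p=proj(c,T,[.4668+a*np.cos(t),.2548+a*np.sin(t),.06]);print(p);cv2.circle(im,tuple(int(x) for x in p),4,(0,255,0),1)
cv2.imwrite("pics/w4.png",im)
E
```

```text
[0.46950431 0.25337238 0.11407463] [[-0.9867, -0.1627, 0.0042], [-0.1627, 0.9867, 0.0017], [-0.0044, 0.001, -1.0]]
need [0.01124507 0.00667244 0.32425881]
[323.33981246 138.70787332]
[323.49713669 325.6762777 ]
[323.86581351 226.20222219]
[323.90019376 299.72228083]
```

View pics/w4.png

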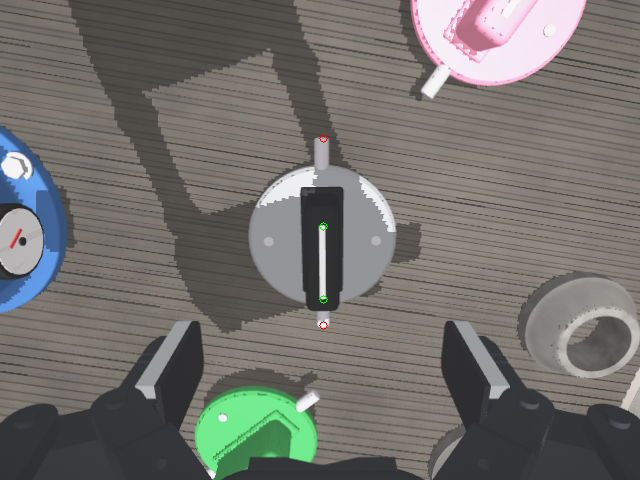

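The overlay circles sit exactly on the ear tips, (323,139) and (323,326), and on the white line, so the lid pose is confirmed. I'll descend and grip.

{"op": "play_rows", "data": {
  "rows": [
    [[0.005, 0.003, 0.15], [0, 0, 0]],
    [[0.011, 0.007, 0.25], [0, 0, 0]],
    [[0.011, 0.007, 0.32], [0, 0, 0]],
    [[0.011, 0.007, 0.32], [0, 0, 0]],
    [[0.011, 0.007, 0.32], [0, 0, 0]],
    [[0.011, 0.007, 0.32], [0, 0, 0]],
    [[0.011, 0.007, 0.32], [0, 0, 0]]
  ]
}}

```text
time: 3.73
tool_pos: [0.4667, 0.2553, 0.0337]
tcp_rot: [-0.257, 3.127, 0.002]
wrist_force: [-0.7, 0.2, 0.1]
width: 0.995
grip_force: 0.0
```

{"op": "play_rows", "data": {
  "rows": [
    [[0, 0, 0], [0, 0, 0]],
    [[0, 0, 0], [0, 0, 0]],
    [[0, 0, 0], [0, 0, 0]],
    [[0, 0, 0], [0, 0, 0]],
    [[0, 0, 0], [0, 0, 0]],
    [[0, 0, 0], [0, 0, 0]],
    [[0, 0, 0], [0, 0, 0]],
    [[0, 0, 0], [0, 0, 0]],
    [[0, 0, 0], [0, 0, 0]],
    [[0, 0, 0], [0, 0, 0]],
    [[0, 0, 0], [0, 0, 0]],
    [[0, 0, 0], [0, 0, 0]]
  ],
  "claw": -1,
  "newtons": 60
}}

```text
time: 4.73
tool_pos: [0.4647, 0.2545, 0.0313]
tcp_rot: [0.258, -3.131, 0.0]
wrist_force: [-0.8, -2.0, 2.3]
width: 0.199
grip_force: 62.9
```

{"op": "play_rows", "data": {
  "rows": [
    [[0, 0, -0.1], [0, 0, 0]],
    [[0, 0, -0.25], [0, 0, 0]],
    [[0, 0, -0.4], [0, 0, 0]],
    [[0, 0, -0.55], [0, 0, 0]],
    [[0, 0, -0.67], [0, 0, 0]],
    [[0, 0, -0.67], [0, 0, 0]],
    [[0.005, -0.15, -0.67], [0, 0, 0.089]],
    [[0.01, -0.3, -0.67], [0, 0, 0.089]],
    [[0.015, -0.45, -0.67], [0, 0, 0.089]],
    [[0.02, -0.6, -0.67], [0, 0, 0.089]],
    [[0.025, -0.75, -0.67], [0, 0, 0.089]],
    [[0.03, -0.87, -0.67], [0, 0, 0.089]],
    [[0.03, -0.922, -0.67], [0, 0, 0.089]],
    [[0.03, -0.922, -0.67], [0, 0, 0.089]],
    [[0.03, -0.922, -0.67], [0, 0, 0.089]],
    [[0.03, -0.922, -0.67], [0, 0, 0.089]],
    [[0.03, -0.922, -0.67], [0, 0, 0.089]]
  ]
}}

```text
time: 6.15
tool_pos: [0.4945, 0.0271, 0.1981]
tcp_rot: [0.15, -3.137, -0.001]
wrist_force: [-0.1, 0.2, -2.5]
width: 0.201
grip_force: 62.2
```

```bash
python3 - <<'E'
from h import *
s=bot.read_state();c=cams.read_camera("wrist");T=Twrist(s,c);np.savez("w5.npz",T=T,p=s["tool_pos"],r=s["tcp_rot"])
M=R.from_rotvec(s["tcp_rot"]).as_matrix();print(s["time"],s["tool_pos"],M.round(4).tolist(),s["width"],s["grip_force"])
im=c["image"][:,:,::-1].copy();sc=cams.read_camera("scene");si=cams.read_camera("side")
a=sc["image"][150:310,245:405,::-1];b=si["image"][160:290,260:380,::-1]
cv2.imwrite("pics/w5.png",im);cv2.imwrite("pics/s5.png",sc["image"][:,:,::-1]);cv2.imwrite("pics/d5.png",si["image"][:,:,::-1])
b=cv2.resize(b,(276,299),interpolation=2);a=cv2.resize(a,(276,276),interpolation=2)
cv2.imwrite("pics/v5.png",np.hstack([cv2.resize(im[60:460,160:500],(510,600),interpolation=2),np.vstack([a,b,np.zeros((25,276,3),np.uint8)])]))
t=np.radians(140.5)
for n,cc,TT in(("w",c,T),("sc",sc,sc["T"]),("si",si,si["T"])):
    print(n,[proj(cc,TT,p).round(1).tolist() for p in((.4949,.0264,.105),(.4949+.055*np.cos(t+np.pi/4),.0264+.055*np.sin(t+np.pi/4),.094),(.4949-.055*np.cos(t+np.pi/4),.0264-.055*np.sin(t+np.pi/4),.094))])
E
```

```text
6.15 [0.49452032 0.02708283 0.19809294] [[-0.9955, -0.0953, -0.0012], [-0.0953, 0.9955, 0.0006], [0.0011, 0.0007, -1.0]] 0.20077009422069286 62.232574224472046
w [[319.2, 244.1], [319.0, 147.8], [319.4, 317.0]]
sc [[332.7, 243.3], [318.5, 261.5], [346.0, 236.0]]
si [[320.5, 229.1], [297.3, 234.3], [343.9, 231.8]]
```

View pics/v5.png

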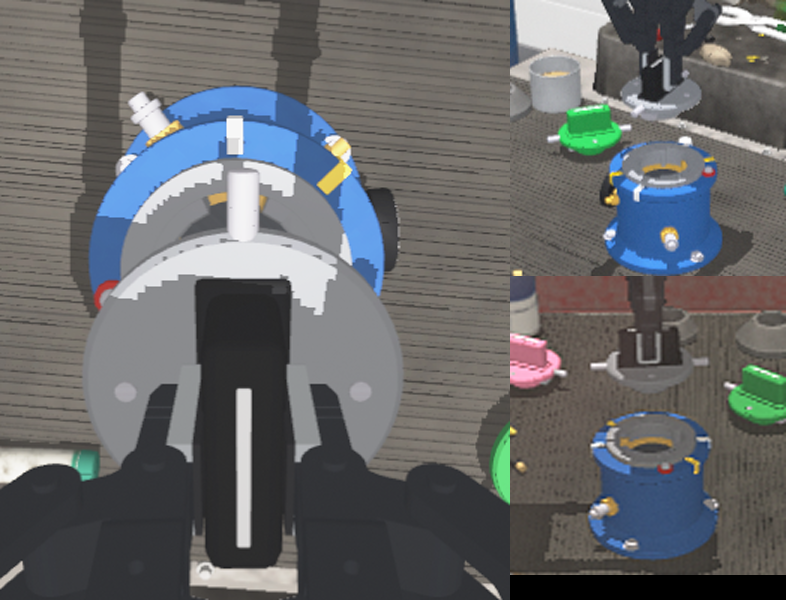

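Lid held level, handle line and ear centred at u≈322 and the white mark slightly left at (317,150). I'll refine the pot pose with the marks from both wrist views. The earlier rim fit included the neck's side wall, so it was biased.

```bash
cat > m2.py <<'E'
from h import *
from scipy.optimize import least_squares as LS
c=cams.read_camera("wrist");T2=np.load("w2.npz")["T"];w5=np.load("w5.npz");T5=w5["T"]
P=lambda x,y:np.array((110+x/3,180+y/3));V=lambda x,y:np.array((160+x/1.5,60+y/1.5))
m2=[(190,58,45),(263,403,225),(334,105,0),(129,369,180)];m5=[(235,135,45),(335,178,0)]
def res(q,ms,T,f,z):
    return np.concatenate([proj(c,T,[q[0]+.055*np.cos(q[2]+np.radians(a)),q[1]+.055*np.sin(q[2]+np.radians(a)),z])-f(x,y) for x,y,a in ms])
for n,fn,q0 in(("w2",lambda q:res(q,m2,T2,P,q[3]),4),("w5",lambda q:res(q,m5,T5,V,.094),3),("both",lambda q:np.r_[res(q,m2,T2,P,q[3]),res(q,m5,T5,V,q[3])],4)):
    f=LS(fn,[.497,.024,2.45,.094][:q0]);print(n,f.x.round(4),np.degrees(f.x[2]).round(2),f.fun.round(1))
M=R.from_rotvec(w5["r"]).as_matrix();q=f.x
zl=w5["p"][2]-.0325
ear=atz(c,T5,*V(243,172),zl+.022);ln=[atz(c,T5,*V(*p),zl+.06) for p in((244,390),(244,545))]
print("ear in tool",M.T@(ear-w5["p"]),"line",[ (M.T@(p-w5["p"])).round(4) for p in ln])
for n in("scene","side"):
    k=cams.read_camera(n);print(n,proj(k,k["T"],[q[0],q[1],.105]))
    o=[atz(k,k["T"],*u,.105) for u in([(333.9,245.4)] if n=="scene" else [(321.4,231)])];print(o)
E
python3 m2.py
```

```text
w2 [0.4975 0.0238 2.4521 0.094 ] 140.5 [-0.1  0.8 -0.1  0.3  0.3 -0.8 -0.1 -0.3]
w5 [0.4964 0.025  2.4432] 139.98 [ 0.5  0.2 -0.5 -0.2]
both [0.4962 0.025  2.45   0.0972] 140.38 [ 0.   0.1 -0.1  0.7  0.8 -1.2 -0.5 -0.1 -0.2  0.5 -0.1 -0.1]
ear in tool [0.05581408 0.00072598 0.0105615 ] line [array([ 0.0175,  0.0009, -0.0275]), array([-0.0223,  0.0009, -0.0275])]
scene [333.73448144 243.23778173]
[array([0.48952698, 0.02007729, 0.105     ])]
side [321.0558293  229.48085022]
[array([0.49716839, 0.01850834, 0.105     ])]
```

{"op": "play_rows", "data": {
  "rows": [
    [[0.001, -0.014, 0.07], [0, 0, 0]],
    [[0.001, -0.014, 0.14], [0, 0, 0]],
    [[0.001, -0.014, 0.2], [0, 0, 0]],
    [[0.001, -0.014, 0.212], [0, 0, 0]],
    [[0.001, -0.014, 0.212], [0, 0, 0]],
    [[0.001, -0.014, 0.212], [0, 0, 0]],
    [[0.001, -0.014, 0.212], [0, 0, 0]]
  ]
}}

```text
time: 7.03
tool_pos: [0.4961, 0.0226, 0.1471]
tcp_rot: [-0.148, 3.136, -0.0]
wrist_force: [0.1, -0.6, -2.1]
width: 0.197
grip_force: 62.3
```

```bash
python3 - <<'E'
from h import *
s=bot.read_state();c=cams.read_camera("wrist");T=Twrist(s,c)
print(s["time"],s["tool_pos"],s["wrist_force"],s["torque"])
im=c["image"][:,:,::-1].copy();sc=cams.read_camera("scene");si=cams.read_camera("side")
a=sc["image"][190:300,280:390,::-1];b=si["image"][190:290,270:370,::-1]
b=cv2.resize(b,(290,290),interpolation=2);a=cv2.resize(a,(290,290),interpolation=2)
cv2.imwrite("pics/v6.png",np.hstack([cv2.resize(im[60:446,160:500],(510,580),interpolation=2),np.vstack([a,b])]))
E
```

```text
7.0333 [0.49610598 0.02256663 0.14707298] [ 0.12631237 -0.58998662 -2.1025945 ] [ 0.00621725 -0.02009557 -0.03419488]
```

View pics/v6.png

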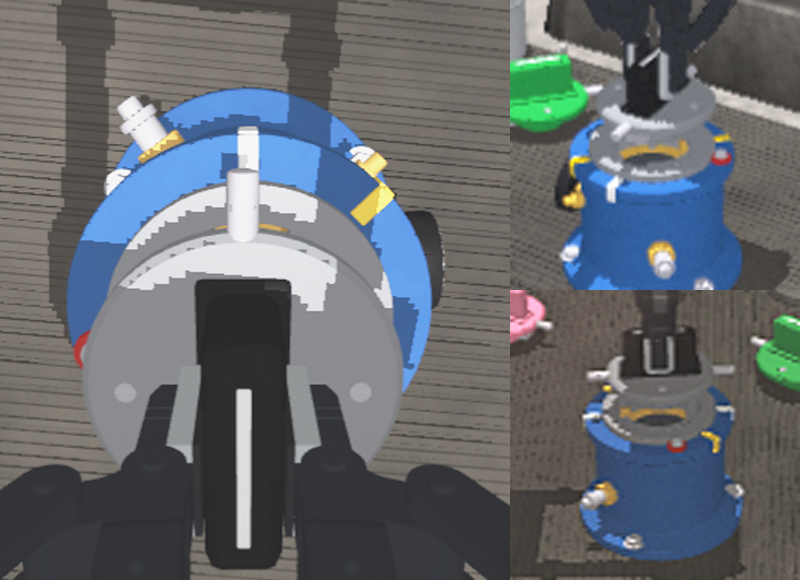

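Hovering over the neck. White mark at crop (248,148), ear at (243,172), yellow mark at (372,203). The lid is about 1–2 mm to the left of the pot axis, so I'll compute the correction.

```bash
python3 - <<'E'
from h import *
from scipy.optimize import least_squares as LS
s=bot.read_state();c=cams.read_camera("wrist");T=Twrist(s,c);M=R.from_rotvec(s["tcp_rot"]).as_matrix();p0=s["tool_pos"];print(p0)
V=lambda x,y:np.array((160+x/1.5,60+y/1.5))
for z in(.094,.097):
    f=LS(lambda q:np.concatenate([proj(c,T,[q[0]+.055*np.cos(q[2]+a),q[1]+.055*np.sin(q[2]+a),z])-V(x,y) for x,y,a in((248,148,np.pi/4),(372,203,0))]),[.497,.024,2.45])
    print(z,f.x,np.degrees(f.x[2]),f.fun.round(1),"pot in tool",M.T@(np.r_[f.x[:2],p0[2]]-p0))
zl=p0[2]-.0325;print("lid in tool",[(M.T@(atz(c,T,*V(x,y),zl+h)-p0)).round(4) for x,y,h in((243,172,.022),(244,390,.06),(244,547,.06))])
E
```

```text
[0.49598025 0.02248838 0.14698146]
0.094 [0.4954608  0.02397628 2.42988074] 139.22191086213914 [ 0.7  0.3 -0.8 -0.4] pot in tool [ 3.76972535e-04  1.53021826e-03 -1.18600897e-06]
0.097 [0.49493899 0.02358888 2.42944711] 139.19706616893728 [ 0.1  0.1 -0.1 -0.1] pot in tool [ 9.32955758e-04  1.19369828e-03 -2.31581198e-06]
lid in tool [array([0.0558, 0.0007, 0.0104]), array([ 0.0175,  0.0009, -0.0275]), array([-0.0229,  0.0009, -0.0275])]
```

{"op": "play_rows", "data": {
  "rows": [
    [[0.01, 0.003, 0], [0, 0, 0.012]],
    [[0.01, 0.003, 0.01], [0, 0, 0.012]],
    [[0.01, 0.003, 0.02], [0, 0, 0.012]],
    [[0.01, 0.003, 0.03], [0, 0, 0.012]],
    [[0.01, 0.003, 0.04], [0, 0, 0.012]],
    [[0.01, 0.003, 0.05], [0, 0, 0.012]],
    [[0.01, 0.003, 0.06], [0, 0, 0.012]],
    [[0.01, 0.003, 0.06], [0, 0, 0.012]]
  ]
}}

```text
time: 7.9
tool_pos: [0.4923, 0.023, 0.1301]
tcp_rot: [0.133, -3.138, -0.0]
wrist_force: [0.7, -0.2, -0.6]
width: 0.2
grip_force: 62.2
```

The lid is already about 7 mm into the neck with almost no force, so I'll continue.

{"op": "play_rows", "data": {
  "rows": [
    [[0, 0, 0.01], [0, 0, 0]],
    [[0, 0, 0.02], [0, 0, 0]],
    [[0, 0, 0.03], [0, 0, 0]],
    [[0, 0, 0.04], [0, 0, 0]],
    [[0, 0, 0.048], [0, 0, 0]],
    [[0, 0, 0.048], [0, 0, 0]],
    [[0, 0, 0.048], [0, 0, 0]]
  ]
}}

```text
time: 8.48
tool_pos: [0.4925, 0.023, 0.1187]
tcp_rot: [0.133, -3.139, 0.0]
wrist_force: [-0.1, -0.5, -2.7]
width: 0.2
grip_force: 62.2
```

{"op": "play_rows", "data": {
  "rows": [
    [[0, 0, 0.004], [0, 0, 0]],
    [[0, 0, 0.008], [0, 0, 0]],
    [[0, 0, 0.012], [0, 0, 0]],
    [[0, 0, 0.012], [0, 0, 0]],
    [[0, 0, 0.012], [0, 0, 0]]
  ]
}}

```text
time: 8.9
tool_pos: [0.4927, 0.0229, 0.1182]
tcp_rot: [-0.133, 3.139, -0.0]
wrist_force: [-6.6, -2.0, 13.9]
width: 0.197
grip_force: 64.5
```

Seated: TCP z 0.118 puts the lid origin at about 0.086, and the contact force is up. Now I'll firm the grip and turn clockwise in steps, checking on the way.

{"op": "play_rows", "data": {
  "rows": [
    [[0.004, 0, -0.004], [0, 0, 0]],
    [[0.004, 0, -0.004], [0, 0, 0]],
    [[0.004, 0.001, -0.004], [0, 0, 0.07]],
    [[0.004, 0.002, -0.004], [0, 0, 0.14]],
    [[0.004, 0.003, -0.004], [0, 0, 0.21]],
    [[0.004, 0.003, -0.004], [0, 0, 0.28]],
    [[0.004, 0.004, -0.004], [0, 0, 0.35]],
    [[0.004, 0.004, -0.004], [0, 0, 0.42]],
    [[0.004, 0.004, -0.004], [0, 0, 0.42]],
    [[0.004, 0.004, -0.004], [0, 0, 0.42]]
  ],
  "newtons": 100
}}

```text
time: 9.73
tool_pos: [0.493, 0.0248, 0.1183]
tcp_rot: [0.385, 3.115, 0.003]
wrist_force: [-0.3, 3.2, 6.0]
width: 0.196
grip_force: 98.6
```

```bash
python3 - <<'E'
from h import *
s=bot.read_state();M=R.from_rotvec(s["tcp_rot"]).as_matrix();print(s["tool_pos"],np.degrees(np.arctan2(-M[1,0],-M[0,0])),s["wrist_force"],s["torque"],s["grip_force"])
E
```

```text
[0.4929576  0.02475185 0.11834625] -14.077794031521771 [-0.33230844  3.22726075  5.96193664] [ 0.61247135  0.19053708 -0.00449745] 98.64506006240845
```

{"op": "play_rows", "data": {
  "rows": [
    [[0, 0.001, 0], [0, 0, 0.07]],
    [[0, 0.002, 0], [0, 0, 0.14]],
    [[0, 0.003, 0], [0, 0, 0.21]],
    [[0, 0.004, 0], [0, 0, 0.28]],
    [[0, 0.004, 0], [0, 0, 0.35]],
    [[0, 0.005, 0], [0, 0, 0.42]],
    [[0, 0.005, 0], [0, 0, 0.49]],
    [[0, 0.005, 0], [0, 0, 0.56]],
    [[0, 0.005, 0], [0, 0, 0.577]],
    [[0, 0.005, 0], [0, 0, 0.577]],
    [[0, 0.005, 0], [0, 0, 0.577]]
  ]
}}

```text
time: 10.65
tool_pos: [0.4934, 0.0258, 0.1183]
tcp_rot: [1.074, 2.949, 0.004]
wrist_force: [-0.6, 2.3, 5.8]
width: 0.19
grip_force: 98.6
```

```bash
python3 - <<'E'
from h import *
s=bot.read_state();c=cams.read_camera("wrist");M=R.from_rotvec(s["tcp_rot"]).as_matrix();print(s["tool_pos"],np.degrees(np.arctan2(-M[1,0],-M[0,0])),s["wrist_force"],s["torque"],s["grip_force"])
im=c["image"][:,:,::-1].copy();sc=cams.read_camera("scene");si=cams.read_camera("side")
a=sc["image"][190:300,280:390,::-1];b=si["image"][190:290,270:370,::-1]
b=cv2.resize(b,(290,290),interpolation=2);a=cv2.resize(a,(290,290),interpolation=2)
cv2.imwrite("pics/v7.png",np.hstack([cv2.resize(im[60:446,160:500],(510,580),interpolation=2),np.vstack([a,b])]))
E
```

```text
[0.49344622 0.02579315 0.11832109] -40.00143848130531 [-0.55249991  2.26527878  5.78215677] [0.54559253 0.02613115 0.12634848] 98.55588912963867
```

View pics/v7.png

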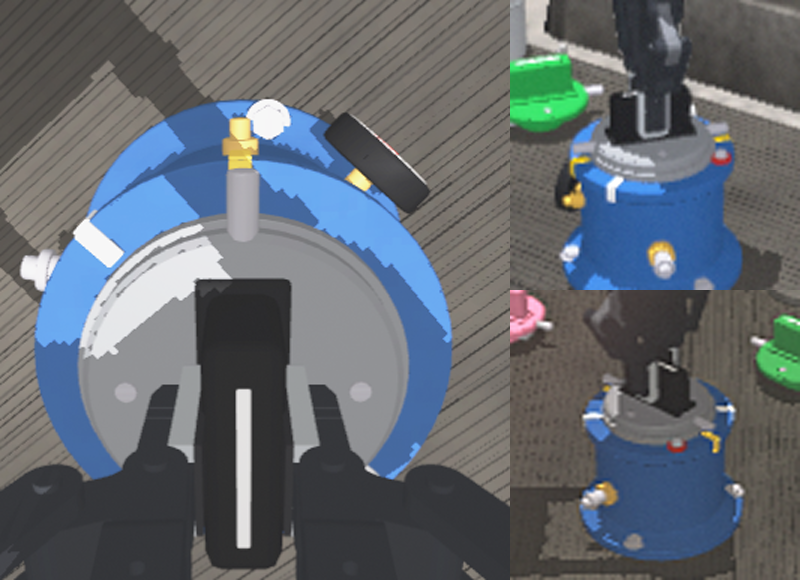

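The ear at (243,180) covers the yellow mark, which just shows at (240,163). The lid is seated on the rim, and the moment about z (0.13 N m) shows the spring load. I'll hand in.

```bash
python3 -c "
from workcell import bot
print(bot.finish_job())"
```

```text
the job is handed in; nothing more can be done
None
```

The lid is seated in the pot's neck, turned clockwise until its ears cover the yellow bleed marks, and still gripped at about 99 N. The job is handed in at about 11 s of the 40 s limit, but the hand-in call returned no verdict.

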